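Snap the gasketed cover onto a sample carrier and keep it pressed

ROBOT

A 6-joint arm with a two-finger parallel gripper is mounted at the origin on a cart in front of the work surface, level with it; the furniture and walls round the work are solid. World frame = base frame: x ahead of the robot, y to its left, z up, the work surface at z = 0. Lengths are in m, angles in degrees, forces in N, time in s.
With the tool pointing down it reaches from about 0.4 to 0.825 m from the base axis. Payload 7 kg.
Tool frame: the origin (TCP) lies midway between the tips of the shut fingers; the grasp point (between the pads) lies 19 mm behind it; z points along the fingers, y is the line along which they close (so a half turn about z gives the same grasp; the last joint's range is limited). The gripper opens to 88 mm and grips with 3 to 60 N. Pads are 19 mm wide; open, the fingers measure 130 mm over their backs; the gripper's body (78 mm by 193 mm) begins 47 mm behind the grasp point.
Start: joints at [84.059, 20.546, 0.682, 0, -70.136, -16.507], TCP at [0.258, 0.624, 0.227] pointing down, gripper open.
Joint ranges: [-176.03, 176.03], [-82.01, 121.73], [-58.28, 71.71], [-173.87, 95.51], [-174.79, -0.11], [-173.66, 173.66]. Speed limits (degrees/s): [136.94, 136.94, 172.46, 180, 180, 180].

INTERFACE

Orientations are given as [roll, pitch, yaw] about the fixed x, y, z axes, in that order (R = Rz(yaw) Ry(pitch) Rx(roll)).
In Python, from plant import r gives the robot as it stands. The module is installed in compiled form; this text tells all that it offers.
- The arm moves only by the tool play_rows, never from a script. Its argument "rows" is a list of rows, each an object with "slide": the shift along the tool's x, y, z as a fraction of full scale, a list of three; "delta_rot": the turn, a rotation vector about the tool's x, y, z as a fraction of full scale, a list of three; "fingers": the opening, from -1 (shut) to 1 (fully open). In form: [{"slide": [x, y, z], "delta_rot": [rx, ry, rz], "fingers": fingers}, ...]. A call has 1 to 8 rows; each row shifts and turns the commanded pose from where the row before left it, along the tool's axes as they then stand; what a row does not reach is not made up. Full scale, the value 1, is 0.15 m for a shift and 0.08 rad for a turn. A row lasts 1/8 s, in which the tool goes at most 62.5 mm and 10.7 degrees, less where a joint would pass 70% of its speed; a pose out of reach is approached as far as the arm can. A call with a number of a shift or a turn outside -1 to 1 is refused whole. A call with a gripper value outside its range is refused whole. The fingers move at their own pace and stop on an object; "squeeze" is the grip in N (left out, the last holds). Time passes only in rows, so rows that do not move let the fingers close. It gives the time, the measured TCP pose, the force, the opening and the grip force at its end, in the units of the state.
- r.get_state(): the state, without advancing time (a new reading comes with each control period).
- r.capture(name): name is "scene" or "top"; returns a dict with "image" (384x512x3 uint8, blue, green, red), "fx", "fy", "cx", "cy" (pixels), "R" (3x3) and "t" (3): a world point X has camera coordinates R X + t. Camera axes: x right, y down, z forward; pixel columns grow to the right and rows downward; lengths in m; the calibration is good to about 2 mm. A picture is of the moment at which its call begins. There is no depth.
- r.close_job(): hands the job in; it is judged then, once.
The state is a dict: "time_s": time; "joints": joint angles; "qd": joint speeds; "joint_torque": joint torques, N m; "tcp_pos": TCP position; "eef_rot": TCP orientation; "contact_force": force on the tool from outside, world axes, zero at the start; "moment": the same for the moment, N m; "gripper_width": finger opening in m; "gripper_force": force on a finger pad.
Only numpy, scipy, OpenCV 4.12 (cv2) and the standard library are available. Lean on these libraries where they do the work, as an engineer would, in place of code of your own. Each camera call takes 0.05 s, during which the arm holds its last target. There are 200 camera calls.

TASK

Close the blue sample carrier for transport: pick up its loose white cover, set it squarely on the carrier's mouth and press it straight down until both orange clips snap over its edges. Then keep pushing down firmly, with about 10 N, so that the cover squeezes the black gasket, and finish like that, with the gripper still holding the cover pressed down. Do not shift or knock over the beaker, bottle, tip box and tape roll standing around.

Things in the scene. Friction and masses are not known exactly. Their poses are not given: they have to be found in the camera images.
- carrier: Open blue box fixed to the worktop, 96 (x) x 116 (y) x 67 mm high, an orange clip outside each short end (y = +-58 mm). Origin: centre of its underside, on the worktop; z up. Mouth 80 x 100 mm; two vials stand inside, below 63 mm. The black gasket ring on its rim has its top at 73 mm while free.
- left_hook (a point): Inner edge of the flat underside of the hook at the carrier's +y end: y = 53.5 mm, z = 77 mm in the carrier's frame (the other hook mirrors it at -y). Above it the hook's nose reaches in to y = 52 mm, and a slope 30 degrees from vertical leads in from y = 63 mm, z = 97 mm; the clips are 26 mm wide and stand 101 mm high.
- cover: Loose white cover, 90 to 160 g, flat on the worktop. Origin: centre of its underside; z up. Plug 74 (x) x 94 (y) mm, z = 0 to 7 mm, its lowest 3 mm 68 x 86 mm, enters the carrier's mouth; flange 96 x 116 mm, z = 7 to 12 mm, lands on the gasket and goes under the hooks; deck 72 x 88 mm up to z = 15 mm. Fits either way round, its y along the carrier's y.
- seat (a point): Point on the carrier's axis, 65 mm above its underside: the cover's origin is here when snapped (the gasket lifts it against the hooks), 4 mm lower when pressed fully down. Coming down, the flange meets the hooks' slopes with the cover's origin 12 to 20 mm above here. Snapping takes about 7 to 15 N, then the force drops to almost nothing before the gasket pushes back.
- rib_top (a point): Centre of the top of the cover's blue grip rib, 47 mm above the cover's underside; axes as the cover's. The rib runs along y: 16 mm wide (x), 70 mm long, 32 mm high above the deck; grasp it across x.
- clip_left (a joint): Angle (rad) of the sprung clip at the carrier's +y end: 0 at rest (hook in), about 0.1 while the flange pushes it outward, back near 0 once snapped.
- clip_right (a joint): The same for the clip at the carrier's -y end.
- gasket (a joint): How far (m) the sprung gasket ring is pushed down: 0 free, about 0.001 when the cover is snapped but not pushed, 0.005 at its stop. Spring 2 N per mm (10 N at the stop).
- small_beaker: Bystander: empty glass beaker, 59 mm across, 70 mm high, behind the work area; origin at the centre of its underside.
- reagent_bottle: Bystander: small bottle with blue screw cap, 56 mm across, 105 mm high, behind the work area; origin at the centre of its underside.
- tip_rack: Bystander: blue pipette tip box with clear lid, 96 x 122 x 93 mm, behind the work area; origin at the centre of its underside.
- tape_roll: Bystander: yellow-green tape roll lying flat, 52 mm across, 19 mm high, left of the work area; origin at the centre of its underside.
Things that resemble listed ones, but are neither listed nor needed, are in the scene too. There is more than one size of the cover; the job needs the larger.

How it is judged (in metres and radians):
On the way, in this order (a step that is already met when the one before it is completed fails the run):
1. the cover is picked up, clear of the worktop (height (world z) of cover above 0.05 m and contact force between the fingers and cover above 0.5 N), for 0.1 s.
2. the cover is snapped on: seated level in the carrier's mouth, under both hooks, both clips sprung back (z of cover in the frame of carrier between 0.056 and 0.0665 m and horizontal distance between cover and carrier below 0.006 m and angle between the y axis of cover and the y axis of carrier, either way round below 0.07 rad and angle between cover's own z axis and vertical below 0.05 rad and value of joint each of clip_left, clip_right below 0.025 rad), for 0.2 s.
At the end, for the whole second after the job is handed in: The cover sits square and level on the carrier (within 6 mm and 0.07 rad, its underside 56 to 66.5 mm above the carrier's), both clips are back within 0.025 rad of rest over its flange, the gripper still touches it and pushes it down so that the gasket is squeezed by more than 2.5 mm (about 5 N) (all of step 2 and value of joint gasket above 0.0025 m and contact force between the fingers and cover above 1 N); the arm keeps its last pose, push and grip.
It fails at once if the small glass beaker is shifted by more than 25 mm or tipped (distance of small_beaker from where it was at the start of the episode above 0.025 m or angle between small_beaker's own z axis and vertical above 0.3 rad).
It fails at once if the small bottle is shifted by more than 25 mm or tipped (distance of reagent_bottle from where it was at the start of the episode above 0.025 m or angle between reagent_bottle's own z axis and vertical above 0.3 rad).
It fails at once if the pipette tip box is shifted by more than 25 mm or tipped (distance of tip_rack from where it was at the start of the episode above 0.025 m or angle between tip_rack's own z axis and vertical above 0.3 rad).
It fails at once if the tape roll is shifted by more than 25 mm or tipped (distance of tape_roll from where it was at the start of the episode above 0.025 m or angle between tape_roll's own z axis and vertical above 0.3 rad).
It also fails if it takes over 51 s, if anything falls off the work surface, if the arm or the gripper's body presses on something with over 40 N, if the wrist force passes 120 N, or if a joint passes its speed limit or range.

## Working session

There is one attempt and no reset: what is moved stays moved. The work goes in short steps, Python scripts to look and compute and a tool call to move; the robot and the scene stay as the last step left them, time stands still between calls to the robot, and variables do not carry over. Pictures are saved under pics/ and viewed, at most 10 in all, crops included, and the job is handed in when it is done.

Besides the shell and the picture viewer there is one more tool, called after ">>>" as name(argument=value, ...), one argument or row to a line, values as JSON. play_rows: Moves the arm, as the interface text tells. Shift numbers are shares of 0.15 m and turn numbers shares of 0.08 rad, none past 1 either way. Its arguments: {"type":"object","properties":{"rows":{"type":"array"},"squeeze":{"type":"number"}},"required":["rows"]}

```bash
mkdir -p pics
python3 - <<'E'
from plant import r
import cv2,pickle
d={}
for n in("scene","top"):
    c=r.capture(n);d[n]=c;cv2.imwrite(f"pics/{n}0.png",c["image"]);print(n,c["fx"],c["fy"],c["cx"],c["cy"],c["R"],c["t"])
pickle.dump(d,open("c0.pkl","wb"));print(r.get_state())
E
```

```text
scene 384.527258135496 384.527258135496 255.90616901873904 190.90213135057644 [[ 0.74170625 -0.67050075  0.01733728]
 [-0.42552989 -0.49038596 -0.76055633]
 [ 0.51845554  0.55673185 -0.64904044]] [-0.36002208  0.35477575  0.72094068]
top 375.0879741549601 375.0879741549601 253.3975738934525 193.70592957713617 [[ 0.01987036 -0.99973997  0.01118791]
 [-0.98489853 -0.02149788 -0.17179267]
 [ 0.17198851 -0.00760538 -0.9850696 ]] [0.05854034 0.56692236 1.14717503]
{'time_s': 0.1, 'joints': array([ 8.40602726e+01,  2.05868471e+01,  6.38696576e-01, -1.77982431e-02,
       -7.01368902e+01, -1.65073219e+01]), 'qd': array([ 0.02744234, -0.05094908,  0.13013457,  0.19416843,  0.06152674,
       -0.03205652]), 'joint_torque': array([-1.41344633e-03, -5.84164739e+01,  2.93752152e+01,  7.01564983e+00,
        1.01522266e-02, -5.13149485e-05]), 'tcp_pos': array([0.25758672, 0.62343342, 0.22571918]), 'eef_rot': array([ 1.79913710e+02, -8.12270904e-03, -2.24531030e+01]), 'contact_force': array([ 0.23233688, -0.4015409 , -0.09244134]), 'moment': array([-0.02183785, -0.00216514,  0.01905575]), 'gripper_force': 0.0, 'gripper_width': 0.0876474370012767}
```

View pics/top0.png

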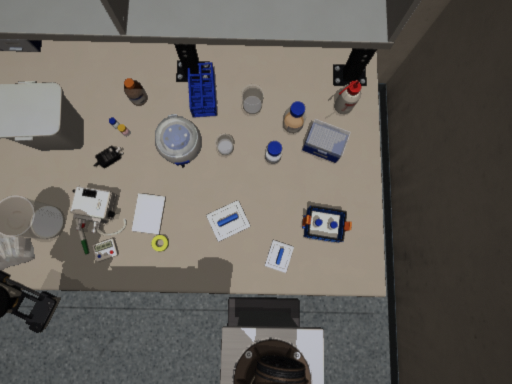

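View pics/scene0.png

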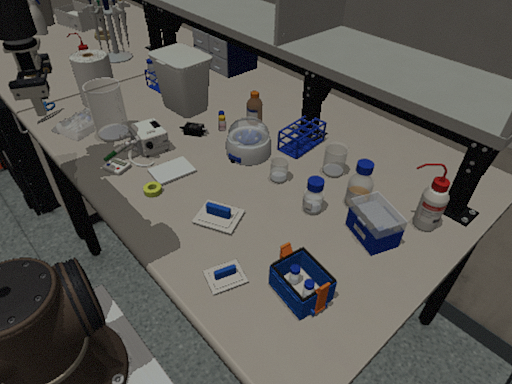

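The top view shows the robot base at the bottom, with image left as +y. What could be taken for the cover:
- large white plate with blue rib at (228,221)
- small white plate with blue rib at (280,256)
- white notepad without rib at (149,213)

I choose (228,221), the larger ribbed one. The carrier is at (325,224) with orange clips at (308,219) and (348,227). The blue tip box at (326,140) resembles it but has no clips.

```bash
cat > h.py <<'E'
import numpy as np,cv2,pickle
def ray(c,uv,z):
    d=np.array([(uv[0]-c["cx"])/c["fx"],(uv[1]-c["cy"])/c["fy"],1.]);o=-c["R"].T@c["t"];d=c["R"].T@d
    return o+d*(z-o[2])/d[2]
def proj(c,X):
    p=c["R"]@np.asarray(X)+c["t"];return np.array([c["fx"]*p[0]/p[2]+c["cx"],c["fy"]*p[1]/p[2]+c["cy"]])
def tri(cs,uvs):
    A=[];b=[]
    for c,uv in zip(cs,uvs):
        for k,(f,q) in enumerate(((c["fx"],c["cx"]),(c["fy"],c["cy"]))):
            w=(uv[k]-q)/f;A.append(c["R"][k]-w*c["R"][2]);b.append(w*c["t"][2]-c["t"][k])
    s=np.linalg.lstsq(np.array(A),np.array(b),rcond=None);return s[0]
def blobs(c,kind,roi,minA=8):
    x0,y0,x1,y1=roi;h=cv2.cvtColor(c["image"],cv2.COLOR_BGR2HSV)
    m={"blue":lambda:cv2.inRange(h,(100,120,50),(130,255,255)),"orange":lambda:cv2.inRange(h,(3,140,90),(18,255,255)),
       "white":lambda:cv2.inRange(h,(0,0,195),(180,40,255))}[kind]()
    k=np.zeros_like(m);k[y0:y1,x0:x1]=m[y0:y1,x0:x1]
    return sorted([q for q in cv2.findContours(k,cv2.RETR_EXTERNAL,cv2.CHAIN_APPROX_NONE)[0] if cv2.contourArea(q)>=minA],key=cv2.contourArea)[::-1]
def cen(q):
    m=cv2.moments(q);return np.array([m["m10"],m["m01"]])/m["m00"]
def rect(c,q,z):
    P=np.array([ray(c,p[0],z)[:2] for p in q],np.float32)*1000
    return cv2.minAreaRect(P)
E
python3 - <<'E'
from h import *
d=pickle.load(open("c0.pkl","rb"));T,S=d["top"],d["scene"]
h=cv2.cvtColor(T["image"],cv2.COLOR_BGR2HSV)
print("hsv flange",h[212,222],h[230,240],"table",h[245,215],"rib",h[220,228])
for n,c,roi in(("top",T,(200,195,256,246)),("scene",S,(185,195,250,235))):
    for k,z in(("white",.012),("blue",.047)):
        for q in blobs(c,k,roi)[:2]: print(n,k,cv2.contourArea(q),cen(q),rect(c,q,z))
for n,c,roi in(("top",T,(295,200,360,250)),("scene",S,(265,235,345,320))):
    for q in blobs(c,"orange",roi,4)[:4]: print(n,"orange",cv2.contourArea(q),cen(q),ray(c,cen(q),.1),rect(c,q,.1))
    for q in blobs(c,"blue",roi,20)[:2]: print(n,"blue",cv2.contourArea(q),rect(c,q,.067))
f=lambda c,x,y,w,hh:cv2.resize(c["image"][y:y+hh,x:x+w],None,fx=6,fy=6,interpolation=cv2.INTER_CUBIC)
a=np.hstack([f(T,196,192,64,64),f(T,295,192,64,64)])
cv2.imwrite("pics/crop0.png",a)
E
```

```text
hsv flange [105   3 188] [120   6 182] table [ 18  41 156] rib [109 176 168]
top blue 77.0 [227.3961039  219.49350649] ((481.71881103515625, 151.04638671875), (15.303565979003906, 64.68323516845703), 26.14273452758789)
scene blue 216.0 [217.88194444 210.11111111] ((472.92291259765625, 137.4027862548828), (37.084632873535156, 78.2387466430664), 26.515003204345703)
top orange 42.0 [347.52380952 225.67460317] [ 0.4650497 -0.2147947  0.1      ] ((464.43890380859375, -214.7877960205078), (19.38670539855957, 26.532501220703125), 77.52435302734375)
top orange 26.5 [307.85534591 218.95597484] [ 0.48284814 -0.09518591  0.1       ] ((482.7087097167969, -95.6312484741211), (12.109683990478516, 24.469633102416992), 89.7562255859375)
top blue 40.5 ((427.1767578125, -143.63687133789062), (105.59808349609375, 7.042007923126221), 82.22132110595703)
top blue 37.5 ((513.2122192382812, -161.66409301757812), (91.53331756591797, 7.794121742248535), 81.66148376464844)
scene orange 103.5 [285.60386473 249.70531401] [ 0.47466635 -0.10637505  0.1       ] ((472.7532043457031, -104.57727813720703), (28.139131546020508, 40.217411041259766), 80.2602310180664)
scene orange 83.5 [320.50898204 294.84431138] [ 0.4434785  -0.23324076  0.1       ] ((440.2047424316406, -234.65444946289062), (79.17169189453125, 24.822649002075195), 28.37746238708496)
scene blue 853.5 ((477.5482177734375, -157.30714416503906), (101.503662109375, 81.31257629394531), 82.24775695800781)
scene blue 822.0 ((431.3713684082031, -170.60549926757812), (145.20611572265625, 65.87584686279297), 81.84455871582031)
```

View pics/crop0.png

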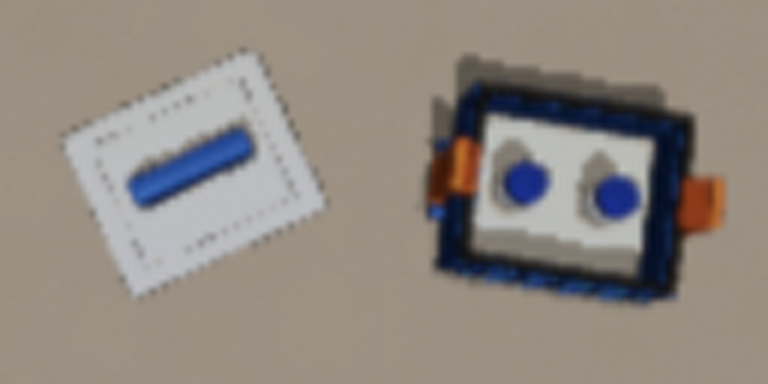

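The crop shows the large cover at left, rib along its long side, with corners at about (206,215), (238,200), (250,227) and (219,241). At right are the carrier with its black gasket ring and orange clips at (308,219) and (348,226).

Run:
```python
from h import *
d=pickle.load(open("c0.pkl","rb"));T,S=d["top"],d["scene"]
print("cams",-T["R"].T@T["t"],-S["R"].T@S["t"])
def mask(c,lo,hi,roi):
    h=cv2.cvtColor(c["image"],cv2.COLOR_BGR2HSV);m=cv2.inRange(h,lo,hi);x0,y0,x1,y1=roi;k=m*0;k[y0:y1,x0:x1]=m[y0:y1,x0:x1];return k
for n,c,roi in(("top",T,(200,195,256,246)),("scene",S,(185,195,250,235))):
    m=mask(c,(0,0,110),(180,22,255),roi)
    m=cv2.morphologyEx(m,cv2.MORPH_OPEN,np.ones((3,3)))
    q=max(cv2.findContours(m,0,1)[0],key=cv2.contourArea);print(n,"cover",rect(c,q,.010))
h=cv2.cvtColor(T["image"],cv2.COLOR_BGR2HSV)
for v in(30,40,50,60):
    m=mask(T,(0,0,0),(180,255,v),(298,200,356,246));P=np.argwhere(m)[:,::-1]
    print(v,len(P),rect(T,P[:,None,:],.073))
print("row y=225 V,S,H");
for u in range(364-64,358): print((u,*h[225,u]),end=" ")
print();print("col 322")
for v in range(200,246): print((v,*h[v,322]),end=" ")
m=mask(T,(95,60,0),(135,255,255),(298,200,356,246))|mask(T,(0,0,0),(180,255,50),(298,200,356,246))
q=max(cv2.findContours(m,0,1)[0],key=cv2.contourArea);print();print("outer",rect(T,q,.07))
# rib / cover small check, cover corner two-view; orange clips in two views
```

```text
cams [0.35989686 0.07943744 1.2267854 ] [ 0.04422262 -0.46878867  0.7439884 ]
top cover ((482.43841552734375, 151.5626678466797), (98.39631652832031, 117.1614761352539), 26.557649612426758)
scene cover ((483.8992004394531, 152.63897705078125), (98.21248626708984, 117.25750732421875), 26.817716598510742)
30 66 ((475.208740234375, -156.25619506835938), (111.01929473876953, 90.39867401123047), 82.76773071289062)
40 196 ((475.8143310546875, -152.07867431640625), (119.57832336425781, 91.6756591796875), 82.03058624267578)
50 301 ((475.56072998046875, -151.9175262451172), (122.01528930664062, 94.71229553222656), 82.66537475585938)
60 436 ((475.2596130371094, -149.49026489257812), (127.041259765625, 98.3212890625), 83.29171752929688)
row y=225 V,S,H
(300, np.uint8(16), np.uint8(41), np.uint8(149)) (301, np.uint8(16), np.uint8(50), np.uint8(128)) (302, np.uint8(9), np.uint8(119), np.uint8(94)) (303, np.uint8(7), np.uint8(131), np.uint8(97)) (304, np.uint8(5), np.uint8(160), np.uint8(91)) (305, np.uint8(150), np.uint8(90), np.uint8(34)) (306, np.uint8(115), np.uint8(153), np.uint8(40)) (307, n
[... 4182 characters left out ...]
) (234, np.uint8(19), np.uint8(28), np.uint8(126)) (235, np.uint8(17), np.uint8(23), np.uint8(99)) (236, np.uint8(10), np.uint8(15), np.uint8(50)) (237, np.uint8(109), np.uint8(103), np.uint8(42)) (238, np.uint8(110), np.uint8(174), np.uint8(72)) (239, np.uint8(111), np.uint8(145), np.uint8(65)) (240, np.uint8(160), np.uint8(8), np.uint8(90)) (241, np.uint8(16), np.uint8(38), np.uint8(140)) (242, np.uint8(16), np.uint8(40), np.uint8(154)) (243, np.uint8(16), np.uint8(39), np.uint8(155)) (244, np.uint8(16), np.uint8(39), np.uint8(155)) (245, np.uint8(17), np.uint8(41), np.uint8(155)) 
outer ((473.32135009765625, -148.79864501953125), (129.40106201171875, 100.8777084350586), 81.73619842529297)
```

Cover: centre (0.483, 0.152), yaw 26.6°, 98×117 mm in both views, so it is the larger one. The carrier is near (0.475, -0.156), yaw about -8°. I move over the cover first, then turn.

>>> play_rows(
  rows=[
    {"slide": [0.287, 0.259, 0], "delta_rot": [0, 0, 0], "fingers": 1},
    {"slide": [0.287, 0.259, 0], "delta_rot": [0, 0, 0], "fingers": 1},
    {"slide": [0.287, 0.259, 0], "delta_rot": [0, 0, 0], "fingers": 1},
    {"slide": [0.287, 0.259, 0], "delta_rot": [0, 0, 0], "fingers": 1},
    {"slide": [0.287, 0.259, 0], "delta_rot": [0, 0, 0], "fingers": 1},
    {"slide": [0.287, 0.259, 0], "delta_rot": [0, 0, 0], "fingers": 1},
    {"slide": [0.287, 0.259, 0], "delta_rot": [0, 0, 0], "fingers": 1},
    {"slide": [0.287, 0.259, 0], "delta_rot": [0, 0, 0], "fingers": 1},
  ],
)

```text
time_s: 1.1
tcp_pos: [0.4577, 0.2032, 0.2266]
eef_rot: [-180.0, 0.0, -22.4]
contact_force: [1.2, 0.9, -0.1]
gripper_width: 0.0877
gripper_force: 0.0
```

>>> play_rows(
  rows=[
    {"slide": [0.287, 0.259, 0], "delta_rot": [0, 0, 0], "fingers": 1},
    {"slide": [0, 0, 0], "delta_rot": [0, 0, 0.9], "fingers": 1},
    {"slide": [0, 0, 0], "delta_rot": [0, 0, 0.9], "fingers": 1},
    {"slide": [0, 0, 0], "delta_rot": [0, 0, 0.9], "fingers": 1},
    {"slide": [0, 0, 0], "delta_rot": [0, 0, 0.9], "fingers": 1},
    {"slide": [0, 0, 0], "delta_rot": [0, 0, 0.9], "fingers": 1},
    {"slide": [0, 0, 0], "delta_rot": [0, 0, 0.9], "fingers": 1},
    {"slide": [0, 0, 0], "delta_rot": [0, 0, 0.9], "fingers": 1},
  ],
)

```text
time_s: 2.1
tcp_pos: [0.4821, 0.1526, 0.2262]
eef_rot: [180.0, 0.0, -51.5]
contact_force: [0.5, 0.5, 0.2]
gripper_width: 0.0873
gripper_force: 0.0
```

>>> play_rows(
  rows=[
    {"slide": [0, 0, 0], "delta_rot": [0, 0, 0.9], "fingers": 1},
    {"slide": [0, 0, 0], "delta_rot": [0, 0, 0.9], "fingers": 1},
    {"slide": [0, 0, 0], "delta_rot": [0, 0, 0.8], "fingers": 1},
    {"slide": [0, 0, 0], "delta_rot": [0, 0, 0], "fingers": 1},
    {"slide": [0, 0, 0], "delta_rot": [0, 0, 0], "fingers": 1},
  ],
)

```text
time_s: 2.72
tcp_pos: [0.4822, 0.1527, 0.2264]
eef_rot: [180.0, -0.0, -63.2]
contact_force: [0.4, 0.1, -0.1]
gripper_width: 0.0876
gripper_force: 0.0
```

```bash
cat >> h.py <<'E'
def togo(s,X,yaw):
    p=np.radians(s["eef_rot"][2]);d=np.asarray(X)-s["tcp_pos"];t=np.array([np.cos(p)*d[0]+np.sin(p)*d[1],np.sin(p)*d[0]-np.cos(p)*d[1],-d[2]])
    return (t/.15).round(4),round(-np.radians((yaw-s["eef_rot"][2]+180)%360-180)/.08,3)
E
python3 - <<'E'
from h import *
from plant import r
s=r.get_state();print(s["time_s"],s["tcp_pos"],s["eef_rot"],s["joints"],s["contact_force"])
print(togo(s,(.483,.152,.020),-63.4))
d=pickle.load(open("c0.pkl","rb"));S=d["scene"]
h=cv2.cvtColor(S["image"],cv2.COLOR_BGR2HSV)
for v in(30,40,50):
    m=cv2.inRange(h,(0,0,0),(180,255,v));k=m*0;k[240:318,266:342]=m[240:318,266:342];P=np.argwhere(k)[:,::-1]
    print(v,len(P),len(P)>4 and rect(S,P[:,None,:],.073))
a=cv2.resize(S["image"][235:323,262:346],None,fx=6,fy=6,interpolation=cv2.INTER_CUBIC);cv2.imwrite("pics/crop1.png",a)
E
```

```text
2.725 [0.48222443 0.1526562  0.22642042] [ 1.79982363e+02 -9.32646347e-04 -6.31652816e+01] [ 3.98473050e+01  4.49439321e+00 -2.02539432e+01 -3.37181978e-03
 -6.52690578e+01 -1.30111757e+01] [ 0.39210561  0.1196802  -0.13035861]
(array([ 0.0062, -0.0026,  1.3761]), np.float64(0.051))
30 292 ((473.66070556640625, -160.31573486328125), (113.23181915283203, 91.7096176147461), 82.01471710205078)
40 327 ((473.66070556640625, -160.31573486328125), (113.23181915283203, 91.7096176147461), 82.01471710205078)
50 372 ((462.2724609375, -171.9313201904297), (143.29302978515625, 111.03817749023438), 82.01464080810547)
```

View pics/crop1.png

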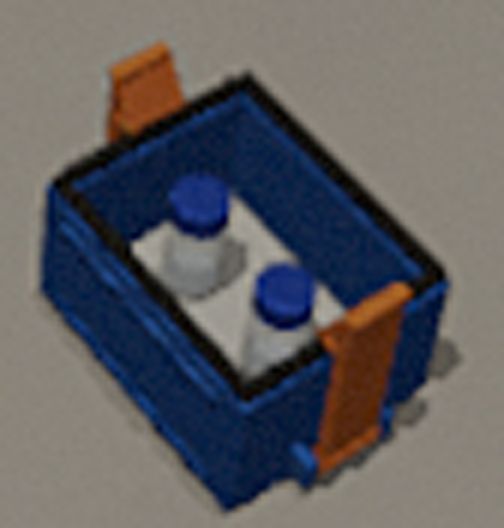

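The scene crop shows the gasket ring with corners at about (303,247), (336,282), (303,301) and (272,265), both clips upright and the mouth free. The two views give 111×90 and 113×92 mm, centred near (0.475, -0.1575) with yaw -8°. I now descend on the rib.

>>> play_rows(
  rows=[
    {"slide": [0.006, -0.003, 0.35], "delta_rot": [0, 0, 0.05], "fingers": 1},
    {"slide": [0, 0, 0.35], "delta_rot": [0, 0, 0], "fingers": 1},
    {"slide": [0, 0, 0.3], "delta_rot": [0, 0, 0], "fingers": 1},
    {"slide": [0, 0, 0.2], "delta_rot": [0, 0, 0], "fingers": 1},
    {"slide": [0, 0, 0.1], "delta_rot": [0, 0, 0], "fingers": 1},
    {"slide": [0, 0, 0.07], "delta_rot": [0, 0, 0], "fingers": 1},
    {"slide": [0, 0, 0], "delta_rot": [0, 0, 0], "fingers": 1},
    {"slide": [0, 0, 0], "delta_rot": [0, 0, 0], "fingers": 1},
  ],
)

```text
time_s: 3.72
tcp_pos: [0.4838, 0.1526, 0.022]
eef_rot: [-179.9, 0.0, -63.5]
contact_force: [0.5, 0.1, -0.4]
gripper_width: 0.0877
gripper_force: 0.0
```

>>> play_rows(
  rows=[
    {"slide": [0, 0, 0], "delta_rot": [0, 0, 0], "fingers": -1},
    {"slide": [0, 0, 0], "delta_rot": [0, 0, 0], "fingers": -1},
    {"slide": [0, 0, 0], "delta_rot": [0, 0, 0], "fingers": -1},
    {"slide": [0, 0, 0], "delta_rot": [0, 0, 0], "fingers": -1},
    {"slide": [0, 0, 0], "delta_rot": [0, 0, 0], "fingers": -1},
    {"slide": [0, 0, 0], "delta_rot": [0, 0, 0], "fingers": -1},
    {"slide": [0, 0, 0], "delta_rot": [0, 0, 0], "fingers": -1},
    {"slide": [0, 0, 0], "delta_rot": [0, 0, 0], "fingers": -1},
  ],
  squeeze=45,
)

```text
time_s: 4.72
tcp_pos: [0.4829, 0.152, 0.021]
eef_rot: [180.0, -0.0, -63.5]
contact_force: [-1.0, 0.6, 1.5]
gripper_width: 0.0159
gripper_force: 45.0
```

Gripped: 15.9 mm opening, which matches the rib width. Lift.

>>> play_rows(
  rows=[
    {"slide": [0, 0, -0.1], "delta_rot": [0, 0, 0], "fingers": -1},
    {"slide": [0, 0, -0.2], "delta_rot": [0, 0, 0], "fingers": -1},
    {"slide": [0, 0, -0.3], "delta_rot": [0, 0, 0], "fingers": -1},
    {"slide": [0, 0, -0.3], "delta_rot": [0, 0, 0], "fingers": -1},
    {"slide": [0, 0, -0.3], "delta_rot": [0, 0, 0], "fingers": -1},
    {"slide": [0, 0, -0.2], "delta_rot": [0, 0, 0], "fingers": -1},
    {"slide": [0, 0, 0], "delta_rot": [0, 0, 0], "fingers": -1},
    {"slide": [0, 0, 0], "delta_rot": [0, 0, 0], "fingers": -1},
  ],
)

```text
time_s: 5.72
tcp_pos: [0.4826, 0.1519, 0.231]
eef_rot: [180.0, 0.0, -63.5]
contact_force: [0.1, -0.4, -1.4]
gripper_width: 0.0155
gripper_force: 45.0
```

Run:
```python
from h import *
from plant import r
s=r.get_state();print(s["time_s"],s["tcp_pos"],s["eef_rot"],s["joints"],s["contact_force"],s["moment"],s["gripper_width"])
print(togo(s,(.475,-.1575,s["tcp_pos"][2]),-98))
```

```text
5.725 [0.48258246 0.15187566 0.23102107] [ 1.79989599e+02  2.46992661e-02 -6.34837284e+01] [ 3.97269868e+01  4.30994404e+00 -1.98234017e+01 -2.89522791e-02
 -6.58711384e+01 -1.31988765e+01] [ 0.09534001 -0.37299504 -1.44221699] [ 0.02474791 -0.00493722 -0.00696895] 0.015534680220154102
(array([ 1.823,  0.966, -0.   ]), np.float64(7.53))
```

>>> play_rows(
  rows=[
    {"slide": [0.15, 0.08, 0], "delta_rot": [0, 0, 0], "fingers": -1},
    {"slide": [0.27, 0.143, 0], "delta_rot": [0, 0, 0], "fingers": -1},
    {"slide": [0.27, 0.143, 0], "delta_rot": [0, 0, 0], "fingers": -1},
    {"slide": [0.27, 0.143, 0], "delta_rot": [0, 0, 0], "fingers": -1},
    {"slide": [0.27, 0.143, 0], "delta_rot": [0, 0, 0], "fingers": -1},
    {"slide": [0.27, 0.143, 0], "delta_rot": [0, 0, 0], "fingers": -1},
    {"slide": [0.2, 0.106, 0], "delta_rot": [0, 0, 0], "fingers": -1},
    {"slide": [0.123, 0.065, 0], "delta_rot": [0, 0, 0], "fingers": -1},
  ],
)

```text
time_s: 6.72
tcp_pos: [0.4745, -0.1588, 0.2298]
eef_rot: [179.9, 0.1, -63.6]
contact_force: [0.1, -0.7, -0.8]
gripper_width: 0.0158
gripper_force: 45.0
```

>>> play_rows(
  rows=[
    {"slide": [0, 0, 0], "delta_rot": [0, 0, 0.94], "fingers": -1},
    {"slide": [0, 0, 0], "delta_rot": [0, 0, 0.94], "fingers": -1},
    {"slide": [0, 0, 0], "delta_rot": [0, 0, 0.94], "fingers": -1},
    {"slide": [0, 0, 0], "delta_rot": [0, 0, 0.94], "fingers": -1},
    {"slide": [0, 0, 0], "delta_rot": [0, 0, 0.94], "fingers": -1},
    {"slide": [0, 0, 0], "delta_rot": [0, 0, 0.94], "fingers": -1},
    {"slide": [0, 0, 0], "delta_rot": [0, 0, 0.94], "fingers": -1},
    {"slide": [0, 0, 0], "delta_rot": [0, 0, 0.94], "fingers": -1},
  ],
)

```text
time_s: 7.72
tcp_pos: [0.4748, -0.1572, 0.2297]
eef_rot: [179.8, -0.0, -98.1]
contact_force: [0.5, -0.4, -0.9]
gripper_width: 0.0156
gripper_force: 45.0
```

Run:
```python
from h import *
from plant import r
s=r.get_state();print(s["time_s"],s["tcp_pos"],s["eef_rot"],s["contact_force"],s["moment"])
print(togo(s,(.475,-.1575,.14),-98))
c=r.capture("scene");t=r.capture("top");pickle.dump({"scene":c,"top":t},open("c1.pkl","wb"))
X=s["tcp_pos"];u,v=proj(c,X).astype(int);print(u,v,proj(t,X))
f=lambda c,u,v:cv2.resize(c["image"][max(v-50,0):v+70,max(u-60,0):u+60][:120,:120],(390,390),interpolation=cv2.INTER_CUBIC)
p=proj(t,X).astype(int)
cv2.imwrite("pics/hov.png",np.hstack([f(c,u,v),f(t,*p)]))
```

```text
7.725 [ 0.47477721 -0.15720939  0.22974417] [ 1.79844451e+02 -1.77816732e-02 -9.80910821e+01] [ 0.52847852 -0.43186416 -0.89331582] [-0.00062315 -0.09422017 -0.00461184]
(array([ 0.0017, -0.0017,  0.5983]), np.float64(-0.02))
309 219 [338.49410317 217.33362334]
```

View pics/hov.png

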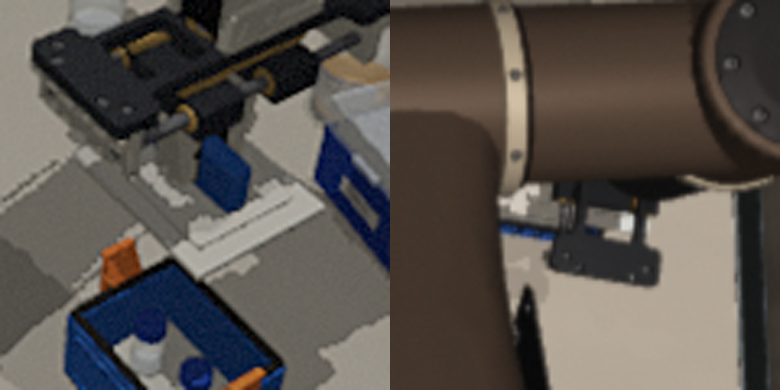

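Scene view: the cover is held level over the carrier, with the flange corner at (322,200) in crop pixels. The arm blocks the top view. I go down to just above the hooks and check the alignment in the scene view.

>>> play_rows(
  rows=[
    {"slide": [0.002, -0.002, 0.15], "delta_rot": [0, 0, 0], "fingers": -1},
    {"slide": [0, 0, 0.2], "delta_rot": [0, 0, 0], "fingers": -1},
    {"slide": [0, 0, 0.15], "delta_rot": [0, 0, 0], "fingers": -1},
    {"slide": [0, 0, 0.1], "delta_rot": [0, 0, 0], "fingers": -1},
    {"slide": [0, 0, 0.06], "delta_rot": [0, 0, 0], "fingers": -1},
    {"slide": [0, 0, 0], "delta_rot": [0, 0, 0], "fingers": -1},
    {"slide": [0, 0, 0], "delta_rot": [0, 0, 0], "fingers": -1},
  ],
)

```text
time_s: 8.7
tcp_pos: [0.4764, -0.1576, 0.1328]
eef_rot: [-179.9, 0.0, -97.9]
contact_force: [0.1, -0.2, -0.4]
gripper_width: 0.0162
gripper_force: 45.0
```

Run:
```python
from h import *
from plant import r
s=r.get_state();print(s["time_s"],s["tcp_pos"],s["eef_rot"],s["contact_force"],s["moment"])
c=r.capture("scene");pickle.dump({"scene":c,"s":s},open("c2.pkl","wb"))
im=cv2.resize(c["image"][200:325,255:355],None,fx=6,fy=6,interpolation=cv2.INTER_CUBIC)[:600]
cv2.imwrite("pics/low.png",im[:600])
# predicted points: cover flange top corners from tcp
p=np.radians(s["eef_rot"][2]+90);zc=s["tcp_pos"][2]-.021
for a in(-48,48):
    for b in(-58,58):
        X=[s["tcp_pos"][0]+(a*np.cos(p)-b*np.sin(p))/1e3,s["tcp_pos"][1]+(a*np.sin(p)+b*np.cos(p))/1e3,zc+.012]
        u=proj(c,X);print(a,b,u,(u-[255,200])*6)
```

```text
8.7 [ 0.47641997 -0.15762992  0.13275706] [-1.79934612e+02  1.29423724e-03 -9.79198675e+01] [ 0.08183849 -0.24748951 -0.36285576] [ 0.07014049 -0.09579542 -0.01929717]
-48 -58 [304.60657816 286.04341587] [297.63946898 516.26049521]
-48 58 [269.53678976 247.81799698] [ 87.22073859 286.9079819 ]
48 -58 [340.90940565 264.31075311] [515.45643389 385.86451865]
48 58 [304.4948963  229.78811683] [296.96937781 178.72870101]
```

View pics/low.png

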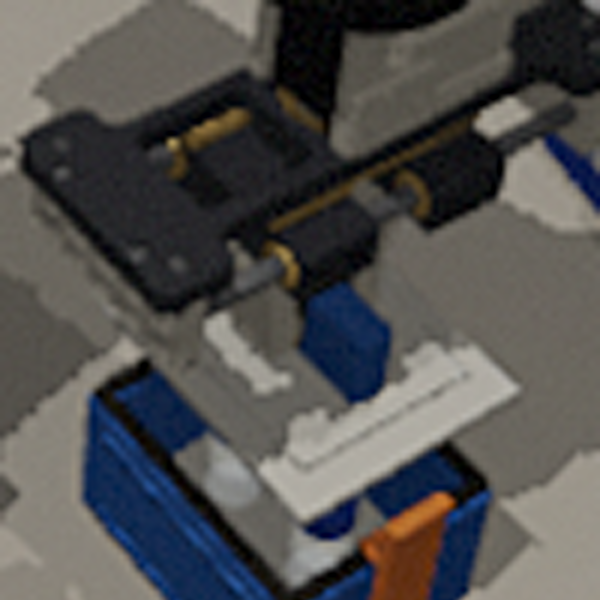

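The cover is level and its flange corners (297,520) and (520,390) agree with the prediction to about 1 mm. I measure the gasket corners once more in the same camera.

Run:
```python
from h import *
d=pickle.load(open("c0.pkl","rb"));S,T=d["scene"],d["top"];e=pickle.load(open("c2.pkl","rb"));s=e["s"]
f=lambda p,o:(np.array(p)+.5)/6-.5+o
P=np.array([ray(S,f(p,(262,235)),.073) for p in((248,75),(443,280),(248,395),(60,182))])[:,:2]*1e3
print("scene",P.round(1).tolist(),P.mean(0),[np.linalg.norm(P[i]-P[i-1]).round(1) for i in range(4)])
# top: line edges of black ring, V<35
h=cv2.cvtColor(T["image"],cv2.COLOR_BGR2HSV)
for v in (28,32,36):
    m=cv2.inRange(h,(0,0,0),(180,255,v));k=m*0;k[203:246,304:352]=m[203:246,304:352];Q=np.argwhere(k)[:,::-1]
    print("top",v,rect(T,Q[:,None,:],.073))
z=s["tcp_pos"][2]-.021
print("cover near,right corners (flange underside)",[ (ray(e["scene"],f(p,(255,200)),z+.007)*1e3).round(1)[:2].tolist() for p in((298,522),(520,390))])
a=np.radians(s["eef_rot"][2]+90)
for b in((-48,-58),(48,-58)): print("expected",(s["tcp_pos"][:2]*1e3+[b[0]*np.cos(a)-b[1]*np.sin(a),b[0]*np.sin(a)+b[1]*np.cos(a)]).round(1))
for p in((476,158),): pass
print(togo(s,(.475,-.1575,s["tcp_pos"][2]),-98))
```

```text
scene [[528.4, -112.0], [509.8, -222.2], [423.4, -208.4], [438.3, -101.5]] [ 474.96460783 -161.02480017] [np.float64(90.6), np.float64(111.8), np.float64(87.5), np.float64(107.9)]
top 28 ((475.74212646484375, -155.7137451171875), (109.44043731689453, 88.51763153076172), 82.08396911621094)
top 32 ((475.0848083496094, -156.2761688232422), (110.58824920654297, 90.8106918334961), 82.37972259521484)
top 36 ((475.6574401855469, -151.8790283203125), (119.39424896240234, 90.88111877441406), 82.31302642822266)
cover near,right corners (flange underside) [[422.5, -206.8], [519.7, -220.6]]
expected [ 420.9 -208.5]
expected [ 516.  -221.7]
(array([ 0.0004,  0.0095, -0.    ]), np.float64(0.017))
```

Run:
```python
from h import *
d=pickle.load(open("c0.pkl","rb"));S,T=d["scene"],d["top"]
f=lambda p,o:(np.array(p)+.5)/6-.5+o
for n,c,o,ps in(("T",T,(295,192),((452-384,168),(720-384,203))),("S",S,(262,235),((138,56),(370,312)))):
    P=np.array([ray(c,f(p,o),.101)*1e3 for p in ps]);print(n,P.round(1).tolist(),P.mean(0),np.linalg.norm(P[0]-P[1]))
for k in(0,1): print(tri((T,S),(f(((68,168),(336,203))[k],(295,192)),f(((138,56),(370,312))[k],(262,235))))*1e3)
# gradient profile, top view, along carrier y through several x offsets: inner edge of mouth at +y/-y and vials irrelevant
ax=np.array([np.sin(np.radians(8)),np.cos(np.radians(8))]);xx=np.array([ax[1],-ax[0]])
for n,c in(("T",T),("S",S)):
  V=cv2.cvtColor(c["image"],cv2.COLOR_BGR2HSV)[:,:,2].astype(np.float32)
  for rng,dirn,oth,offs in(("y",ax,xx,(-30,-24,24,30)),("x",xx,ax,(-40,-30,-5,5,30,40))):
    acc=[]
    for t in range(-66,67,2):
        w=[]
        for o in offs:
            X=np.append((np.array([475,-157.5])+dirn*t+oth*o)/1e3,.073);u=proj(c,X)
            w.append(cv2.getRectSubPix(V,(1,1),tuple(map(float,u)))[0,0])
        acc.append((t,int(np.mean(w))))
    print(n,rng,[a for a in acc if abs(a[0])>34])
```

```text
T [[480.7, -89.2, 101.0], [465.9, -223.8, 101.0]] [ 473.32181428 -156.47812997  101.        ] 135.43284786448075
S [[484.3, -93.6, 101.0], [461.8, -224.5, 101.0]] [ 473.0621303 -159.0840062  101.       ] 132.8281596515984
[483.10134466 -91.17753048  99.14911616]
[ 465.26060372 -223.86396678   97.51125793]
T y [(-66, 154), (-64, 154), (-62, 152), (-60, 144), (-58, 107), (-56, 68), (-54, 37), (-52, 38), (-50, 47), (-48, 47), (-46, 42), (-44, 38), (-42, 38), (-40, 44), (-38, 61), (-36, 108), (36, 157), (38, 157), (40, 160), (42, 160), (44, 161), (46, 160), (48, 148), (50, 111), (52, 63), (54, 38), (56, 37), (58, 51), (60, 48), (62, 44), (64, 47), (66, 64)]
T x [(-66, 154), (-64, 154), (-62, 153), (-60, 150), (-58, 141), (-56, 120), (-54, 102), (-52, 89), (-50, 83), (-48, 72), (-46, 48), (-44, 38), (-42, 50), (-40, 76), (-38, 101), (-36, 112), (36, 55), (38, 54), (40, 51), (42, 38), (44, 32), (46, 43), (48, 64), (50, 86), (52, 97), (54, 102), (56, 112), (58, 127), (60, 144), (62, 152), (64, 153), (66, 153)]
S y [(-66, 58), (-64, 68), (-62, 88), (-60, 77), (-58, 56), (-56, 76), (-54, 96), (-52, 120), (-50, 108), (-48, 104), (-46, 103), (-44, 101), (-42, 98), (-40, 99), (-38, 104), (-36, 106), (36, 61), (38, 57), (40, 56), (42, 62), (44, 78), (46, 86), (48, 45), (50, 13), (52, 21), (54, 53), (56, 108), (58, 135), (60, 140), (62, 137), (64, 135), (66, 134)]
S x [(-66, 81), (-64, 82), (-62, 80), (-60, 74), (-58, 64), (-56, 85), (-54, 99), (-52, 87), (-50, 93), (-48, 78), (-46, 33), (-44, 17), (-42, 35), (-40, 85), (-38, 117), (-36, 120), (36, 81), (38, 85), (40, 56), (42, 25), (44, 17), (46, 38), (48, 93), (50, 130), (52, 140), (54, 138), (56, 136), (58, 135), (60, 136), (62, 136), (64, 136), (66, 135)]
```

The views agree on x = 0.475 but give y between -0.156 and -0.161. I use -0.159, lower to just above the hooks and compare the cover directly with the clips and gasket.

>>> play_rows(
  rows=[
    {"slide": [0.01, 0.008, 0.05], "delta_rot": [0, 0, 0], "fingers": -1},
    {"slide": [0, 0, 0.05], "delta_rot": [0, 0, 0], "fingers": -1},
    {"slide": [0, 0, 0.04], "delta_rot": [0, 0, 0], "fingers": -1},
    {"slide": [0, 0, 0], "delta_rot": [0, 0, 0], "fingers": -1},
    {"slide": [0, 0, 0], "delta_rot": [0, 0, 0], "fingers": -1},
  ],
)

```text
time_s: 9.38
tcp_pos: [0.4746, -0.1589, 0.1111]
eef_rot: [-180.0, -0.0, -97.9]
contact_force: [0.7, -1.2, -0.9]
gripper_width: 0.0158
gripper_force: 45.0
```

Run:
```python
from h import *
from plant import r
s=r.get_state();print(s["time_s"],s["tcp_pos"],s["eef_rot"],s["contact_force"],s["moment"])
c=r.capture("scene");pickle.dump({"scene":c,"s":s},open("c3.pkl","wb"))
cv2.imwrite("pics/low2.png",cv2.resize(c["image"][235:323,262:346],None,fx=6,fy=6,interpolation=cv2.INTER_CUBIC))
```

```text
9.375 [ 0.47461944 -0.15894133  0.11110716] [-1.79998846e+02 -5.50575385e-03 -9.79373013e+01] [ 0.70351403 -1.21697092 -0.91942207] [ 0.04470967 -0.15244986 -0.03014428]
```

View pics/low2.png

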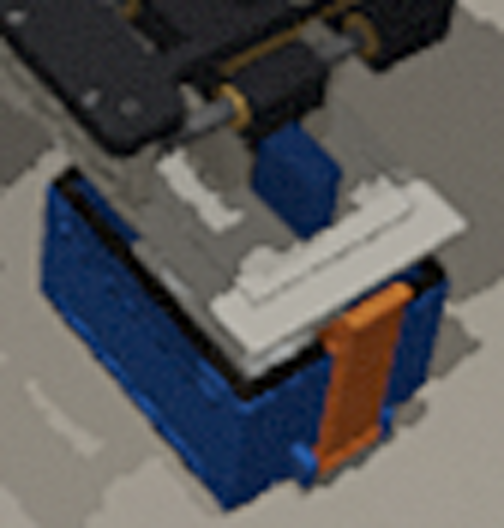

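Low view: the flange sits above the mouth, near corner at about (248,350), right corner (465,225), with the plug just visible below it and the −y clip clear. I compare these with the predictions.

Run:
```python
from h import *
e=pickle.load(open("c3.pkl","rb"));c,s=e["scene"],e["s"]
g=lambda u:((u-[262,235]+.5)*6-.5).round(0)
a=np.radians(s["eef_rot"][2]+90);z=s["tcp_pos"][2]-.021
def L(o,b,zz):return proj(c,[o[0]+(b[0]*np.cos(a)-b[1]*np.sin(a))/1e3,o[1]+(b[0]*np.sin(a)+b[1]*np.cos(a))/1e3,zz])
for b in((-48,-58),(48,-58)):print("flange",b,"top",g(L(s["tcp_pos"],b,z+.012)),"bot",g(L(s["tcp_pos"],b,z+.007)))
print("plug",g(L(s["tcp_pos"],(-37,-47),z+.003)),g(L(s["tcp_pos"],(-34,-43),z)))
for y in(-.1565,-.159,-.1615):
    o=(.475,y);print(y,"gasket near top",g(L(o,(-45,-55),.073)),"rim",g(L(o,(-48,-58),.067)),"boxbottom",g(L(o,(-48,-58),0)),"right rim",g(L(o,(48,-58),.067)),"left rim",g(L(o,(-48,58),.067)),"clip top ctr",g(L(o,(0,-64),.101)))
# edge of flange -y side: bright/dark transition along y profile at x offsets
V=cv2.cvtColor(c["image"],cv2.COLOR_BGR2GRAY).astype(np.float32)
for x in(-40,-30,30,40):
    print(x,[(t/1.,int(cv2.getRectSubPix(V,(1,1),tuple(map(float,L(s["tcp_pos"],(x,-t),z+.007))))[0,0])) for t in range(50,68,1)])
```

```text
flange (-48, -58) top [251. 354.] bot [249. 363.]
flange (48, -58) top [466. 223.] bot [463. 232.]
plug [253. 331.] [251. 324.]
-0.1565 gasket near top [239. 389.] rim [236. 410.] boxbottom [219. 517.] right rim [445. 280.] left rim [ 37. 182.] clip top ctr [368. 296.]
-0.159 gasket near top [244. 394.] rim [241. 415.] boxbottom [224. 522.] right rim [451. 284.] left rim [ 41. 186.] clip top ctr [373. 301.]
-0.1615 gasket near top [250. 399.] rim [247. 419.] boxbottom [229. 527.] right rim [456. 289.] left rim [ 46. 190.] clip top ctr [379. 305.]
-40 [(50.0, 175), (51.0, 174), (52.0, 175), (53.0, 178), (54.0, 181), (55.0, 173), (56.0, 152), (57.0, 129), (58.0, 125), (59.0, 138), (60.0, 155), (61.0, 147), (62.0, 123), (63.0, 94), (64.0, 52), (65.0, 20), (66.0, 5), (67.0, 6)]
-30 [(50.0, 173), (51.0, 174), (52.0, 175), (53.0, 176), (54.0, 173), (55.0, 166), (56.0, 150), (57.0, 133), (58.0, 121), (59.0, 125), (60.0, 132), (61.0, 128), (62.0, 104), (63.0, 67), (64.0, 26), (65.0, 11), (66.0, 4), (67.0, 4)]
30 [(50.0, 173), (51.0, 173), (52.0, 175), (53.0, 177), (54.0, 180), (55.0, 168), (56.0, 145), (57.0, 116), (58.0, 78), (59.0, 43), (60.0, 18), (61.0, 16), (62.0, 15), (63.0, 12), (64.0, 17), (65.0, 15), (66.0, 10), (67.0, 30)]
40 [(50.0, 173), (51.0, 174), (52.0, 175), (53.0, 176), (54.0, 173), (55.0, 166), (56.0, 144), (57.0, 120), (58.0, 96), (59.0, 96), (60.0, 99), (61.0, 103), (62.0, 103), (63.0, 103), (64.0, 103), (65.0, 103), (66.0, 105), (67.0, 106)]
```

The cover is within about 1–2 mm of the carrier's axis in both directions. I press down in small steps, watching the force.

>>> play_rows(
  rows=[
    {"slide": [0, 0, 0.02], "delta_rot": [0, 0, 0], "fingers": -1},
    {"slide": [0, 0, 0.02], "delta_rot": [0, 0, 0], "fingers": -1},
    {"slide": [0, 0, 0], "delta_rot": [0, 0, 0], "fingers": -1},
  ],
  squeeze=60,
)

```text
time_s: 9.8
tcp_pos: [0.4743, -0.1589, 0.1048]
eef_rot: [180.0, -0.0, -97.9]
contact_force: [0.2, 0.6, -1.5]
gripper_width: 0.0155
gripper_force: 60.0
```

>>> play_rows(
  rows=[
    {"slide": [0, 0, 0.02], "delta_rot": [0, 0, 0], "fingers": -1},
    {"slide": [0, 0, 0], "delta_rot": [0, 0, 0], "fingers": -1},
  ],
)

```text
time_s: 10.05
tcp_pos: [0.4747, -0.1588, 0.102]
eef_rot: [-180.0, 0.0, -97.9]
contact_force: [0.2, 1.0, -0.3]
gripper_width: 0.0154
gripper_force: 60.0
```

>>> play_rows(
  rows=[
    {"slide": [0, 0, 0.02], "delta_rot": [0, 0, 0], "fingers": -1},
    {"slide": [0, 0, 0], "delta_rot": [0, 0, 0], "fingers": -1},
  ],
)

```text
time_s: 10.3
tcp_pos: [0.475, -0.1589, 0.0992]
eef_rot: [-179.9, 0.0, -97.9]
contact_force: [0.6, 0.7, 0.4]
gripper_width: 0.0155
gripper_force: 60.0
```

```bash
python3 -c "
from plant import r
s=r.get_state();print(s['tcp_pos'],s['eef_rot'],s['contact_force'],s['moment'])"
```

```text
[ 0.47495874 -0.15892281  0.09919757] [-1.79949255e+02  1.24430202e-03 -9.79308557e+01] [0.64939696 0.69818325 0.43341412] [ 0.13578043 -0.56292613  0.04286796]
```

>>> play_rows(
  rows=[
    {"slide": [0, 0, 0.02], "delta_rot": [0, 0, 0], "fingers": -1},
    {"slide": [0, 0, 0], "delta_rot": [0, 0, 0], "fingers": -1},
  ],
)

```text
time_s: 10.55
tcp_pos: [0.4751, -0.159, 0.0964]
eef_rot: [-179.9, -0.0, -97.9]
contact_force: [1.2, 0.8, 4.1]
gripper_width: 0.0154
gripper_force: 60.0
```

```bash
cat > st.py <<'E'
from plant import r
s=r.get_state();print(s['time_s'],s['tcp_pos'].round(4),s['eef_rot'].round(2),s['contact_force'].round(2),s['moment'].round(2),round(s['gripper_width'],4))
E
python3 st.py
```

```text
10.55 [ 0.4751 -0.159   0.0964] [-179.93   -0.    -97.92] [1.16 0.8  4.05] [ 0.13 -0.52 -0.06] 0.0154
```

>>> play_rows(
  rows=[
    {"slide": [0, 0, 0.02], "delta_rot": [0, 0, 0], "fingers": -1},
    {"slide": [0, 0, 0], "delta_rot": [0, 0, 0], "fingers": -1},
  ],
)

```text
time_s: 10.8
tcp_pos: [0.4755, -0.1591, 0.0938]
eef_rot: [-179.9, -0.0, -97.9]
contact_force: [0.4, 0.7, 6.3]
gripper_width: 0.0157
gripper_force: 60.0
```

>>> play_rows(
  rows=[
    {"slide": [0, 0, 0.02], "delta_rot": [0, 0, 0], "fingers": -1},
    {"slide": [0, 0, 0], "delta_rot": [0, 0, 0], "fingers": -1},
  ],
)

```text
time_s: 11.05
tcp_pos: [0.4748, -0.1589, 0.09]
eef_rot: [-180.0, 0.0, -97.9]
contact_force: [1.5, 0.5, 1.0]
gripper_width: 0.0156
gripper_force: 60.0
```

```bash
python3 st.py
```

```text
11.05 [ 0.4748 -0.1589  0.09  ] [-1.7997e+02  1.0000e-02 -9.7940e+01] [1.48 0.55 0.98] [ 0.09 -0.91  0.03] 0.0156
```

>>> play_rows(
  rows=[
    {"slide": [0, 0, 0.015], "delta_rot": [0, 0, 0], "fingers": -1},
    {"slide": [0, 0, 0], "delta_rot": [0, 0, 0], "fingers": -1},
  ],
)

```text
time_s: 11.3
tcp_pos: [0.4739, -0.1588, 0.0872]
eef_rot: [179.9, 0.0, -98.0]
contact_force: [0.4, 0.6, -2.3]
gripper_width: 0.0155
gripper_force: 60.0
```

>>> play_rows(
  rows=[
    {"slide": [0, 0, 0.015], "delta_rot": [0, 0, 0], "fingers": -1},
    {"slide": [0, 0, 0], "delta_rot": [0, 0, 0], "fingers": -1},
  ],
)

```text
time_s: 11.55
tcp_pos: [0.474, -0.1589, 0.0853]
eef_rot: [179.9, -0.0, -97.9]
contact_force: [-0.5, 1.0, 2.9]
gripper_width: 0.0154
gripper_force: 60.0
```

```bash
python3 st.py
```

```text
11.55 [ 0.474  -0.1589  0.0853] [ 1.7994e+02 -1.0000e-02 -9.7950e+01] [-0.53  1.02  2.94] [ 0.49  0.22 -0.01] 0.0154
```

The force peaked and dropped, and now the gasket is pushing back. I keep pressing.

>>> play_rows(
  rows=[
    {"slide": [0, 0, 0.01], "delta_rot": [0, 0, 0], "fingers": -1},
    {"slide": [0, 0, 0], "delta_rot": [0, 0, 0], "fingers": -1},
    {"slide": [0, 0, 0], "delta_rot": [0, 0, 0], "fingers": -1},
  ],
)

```text
time_s: 11.92
tcp_pos: [0.4741, -0.1589, 0.0841]
eef_rot: [180.0, -0.0, -97.9]
contact_force: [-2.7, 1.8, 5.0]
gripper_width: 0.0157
gripper_force: 60.0
```

>>> play_rows(
  rows=[
    {"slide": [0, 0, 0.01], "delta_rot": [0, 0, 0], "fingers": -1},
    {"slide": [0, 0, 0], "delta_rot": [0, 0, 0], "fingers": -1},
    {"slide": [0, 0, 0], "delta_rot": [0, 0, 0], "fingers": -1},
  ],
)

```text
time_s: 12.3
tcp_pos: [0.4741, -0.1589, 0.0828]
eef_rot: [180.0, -0.0, -97.9]
contact_force: [-3.8, 1.9, 7.3]
gripper_width: 0.0153
gripper_force: 60.0
```

```bash
python3 st.py
python3 - <<'E'
from h import *
from plant import r
c=r.capture("scene")
cv2.imwrite("pics/press.png",cv2.resize(c["image"][235:323,262:346],None,fx=6,fy=6,interpolation=cv2.INTER_CUBIC))
E
```

```text
12.3 [ 0.4741 -0.1589  0.0828] [ 1.7997e+02 -1.0000e-02 -9.7940e+01] [-3.85  1.93  7.3 ] [ 0.91  1.37 -0.06] 0.0153
```

View pics/press.png

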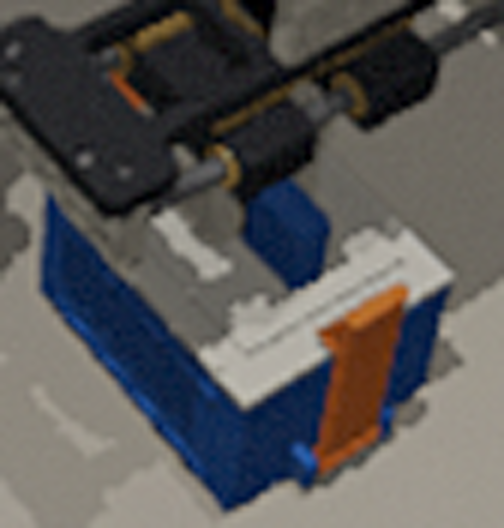

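The cover sits flush on the rim, the −y hook is over the flange with its clip in the rest position (408,288), and the push is about 8 N. One last small step eases the side load and brings the push near 10 N.

>>> play_rows(
  rows=[
    {"slide": [0, 0.006, 0.005], "delta_rot": [0, 0, 0], "fingers": -1},
    {"slide": [0, 0, 0], "delta_rot": [0, 0, 0], "fingers": -1},
    {"slide": [0, 0, 0], "delta_rot": [0, 0, 0], "fingers": -1},
    {"slide": [0, 0, 0], "delta_rot": [0, 0, 0], "fingers": -1},
    {"slide": [0, 0, 0], "delta_rot": [0, 0, 0], "fingers": -1},
  ],
)

```text
time_s: 12.98
tcp_pos: [0.4741, -0.1589, 0.0824]
eef_rot: [-179.9, -0.0, -97.9]
contact_force: [-2.7, 1.8, 8.4]
gripper_width: 0.0155
gripper_force: 60.0
```

```bash
python3 st.py
```

```text
12.975 [ 0.4741 -0.1589  0.0824] [-1.7994e+02 -1.0000e-02 -9.7920e+01] [-2.7   1.78  8.36] [ 0.62  0.93 -0.02] 0.0155
```

Run:
```python
from h import *
from plant import r
c=r.capture("scene");S=pickle.load(open("c0.pkl","rb"))["scene"]
def m(c):return cv2.inRange(cv2.cvtColor(c["image"],cv2.COLOR_BGR2HSV),(3,140,90),(18,255,255))>0
a,b=m(S),m(c)
for n,sl in(("left",np.s_[236:262,276:296]),("right",np.s_[280:316,308:334])):
    print(n,"rest",a[sl].sum(),"now",b[sl].sum(),"now outside rest",(b[sl]&~a[sl]).sum(), "rest-only",(a[sl]&~b[sl]).sum())
print(np.argwhere(b[236:262,276:296]).tolist())
```

```text
left rest 125 now 13 now outside rest 2 rest-only 114
right rest 134 now 250 now outside rest 126 rest-only 10
[[2, 13], [6, 9], [12, 5], [12, 6], [13, 5], [13, 6], [13, 7], [14, 6], [14, 7], [15, 7], [15, 8], [16, 8], [16, 9]]
```

```bash
python3 -c "
from plant import r
print(r.close_job())"
```

```text
the job is handed in; nothing more can be done
None
```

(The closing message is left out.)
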